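# Fill the cell holder and hold it in the pump clamp

## Robot

A 6-joint arm with a two-finger parallel gripper is mounted at the origin on the work surface. World frame = base frame: x ahead of the robot, y to its left, z up, the work surface at z = 0. Lengths are in m, angles in rad, forces in N, time in s.
With the tool pointing down it reaches from about 0.3 to 0.775 m from the base axis. Payload 14.6 kg.
Tool frame: the origin (TCP) lies at the very end of the fingers, on their centre line; the grasp point (between the pads) lies 19 mm behind it; z points along the fingers, y is the line along which they close (so a half turn about z gives the same grasp; the last joint's range is limited). The gripper opens to 94 mm and grips with 3 to 60 N. Pads are 16 mm wide; open, the fingers measure 119 mm over their backs; the gripper's body (75 mm by 177 mm) begins 78 mm behind the grasp point.
Start: joints at [1.264, 0.3, 1.521, -0, 1.321, -0.067], TCP at [0.131, 0.534, 0.205] pointing down, gripper open.
Joint ranges: [-3.03, 3.03], [-0.79, 2.21], [0.23, 2.52], [-1.04, 4.18], [0, 3.07], [-2.55, 2.55]. Speed limits (rad/s): [2.22, 2.22, 2.57, 3.14, 3.14, 3.14].

## Interface

Orientations are given as [roll, pitch, yaw] about the fixed x, y, z axes, in that order (R = Rz(yaw) Ry(pitch) Rx(roll)).
In Python, from station import ctrl, cams gives the robot as it stands. The module is installed in compiled form; this text tells all that it offers.
- The arm moves only by the tool arm_command, never from a script. Its argument "plan" is a list that holds one entry, the list of rows, each a list of 7 numbers: the shift along the tool's x, y, z in fractions of the full range, 1 being 600 mm, then the turn, a rotation vector about the tool's x, y, z in parts of the range, where 1.0 means pi/2 rad, then the closure, from -1 (fully open) to 1 (shut). A call has 1 to 12 rows; each row is the pose to reach, as a shift and turn from the pose commanded when the call began, along the tool's axes at that moment; what a row does not reach only later rows make up. A row lasts 1/10 s, in which the tool goes at most 50 mm and 8.59 degrees, less where a joint would pass 70% of its speed; a pose out of reach is approached as far as the arm can. A call with a gripper value outside its range is refused whole. The fingers move at their own pace and stop on an object; "squeeze" is the grip in N (left out, the last holds). Time passes only in rows, so rows that repeat a pose let the fingers close. It gives the time, the measured TCP pose, the force, the opening and the grip force at its end, in the units of the state.
- ctrl.get_obs(): the state, without advancing time (a new reading comes with each control period).
- cams.camera(name): name is "scene" or "top" or "wrist"; returns (picture, depth): 480x640x3 uint8, blue, green, red; 480x640 float32, m along the optical axis (not along the pixel's ray), 0 where there is no reading.
- cams.camera_info(name): a dict with "fx", "fy", "cx", "cy" (pixels), "world_to_cam" (4x4, takes a point from world to camera coordinates). Camera axes: x right, y down, z forward; pixel columns grow to the right and rows downward; lengths in m; the calibration is good to about 2 mm. The wrist camera is an equidistant fisheye: a pixel r from the principal point sees the ray r / f radians off the axis. A picture is of the moment at which its call begins: read the wrist's pose just before it. camera_info takes no time and is no camera call; for the wrist camera it gives the pose at the moment of the call.
- ctrl.hand_in(): hands the job in; it is judged then, once.
The state is a dict: "time_s": time; "qpos": joint angles; "joint_vel": joint speeds; "tau": joint torques, N m; "ee_pos": TCP position; "eef_rot": TCP orientation; "force": force on the tool from outside, world axes, zero at the start; "moment": the same for the moment, N m; "grip_width": finger opening in m; "grip_force": force on a finger pad.
Only numpy, scipy, OpenCV 4.12 (cv2) and the standard library are available. Lean on these libraries where they do the work, as an engineer would, in place of code of your own. Each camera call takes 0.05 s, during which the arm holds its last target. There are 200 camera calls.

## Task

Two of the four pockets of the white cell holder in the pump clamp are empty: stand the two full-size spare cells (not the shorter one) in them, right down on the pocket floors. Then pump the clamp's trigger until its sprung pad closes on the holder and pushes it against the anvil, moving the jaw by the trigger only and never bottoming the pad's spring. Finish while still squeezing the trigger, with the pad held pressed about halfway into the jaw.

Things in the scene. Friction and masses are not known exactly. Their poses are not given: they have to be found in the camera images.
- clamp: Pump clamp screwed to the bench (fixed). Origin: centre of the bed, on the bench top; its +x is the way the jaw closes, z up. Along x (mm): base plate -205..170, 75 wide, 10 thick; cheek plates -180..-100, 36 wide overall, top at height 100; trigger hinge axis (along y) at x -120, height 88; anvil face at x 150. The holder lies on the bed (height 10) between jaw and anvil, between low rails.
- grip_post (a point): centre of the top (height 152 mm) of the fixed black grip post of the clamp: 16 mm thick along the clamp's x (x = -159 to -143), 30 mm wide along y, behind the trigger as seen from the jaw
- anvil_face (a point): centre of the face, towards the jaw, of the fixed steel anvil block (50 mm wide, top at height 62 mm) that the holder is to be pressed against
- trigger_bar: Black round sleeve across the top of the trigger, 12 mm thick, 36 mm long along the clamp's y; origin its centre, 46 mm above the hinge, height 132-134 mm. Clamp x -109 at rest, -131 fully squeezed. Squeeze it towards the fixed post from above (one finger on its jaw side, one behind the post: 56 mm over both, 34 squeezed; the post is fixed) or pull it towards the post with a finger.
- trigger: The hinged trigger lever that carries the sleeve; origin on its hinge axis. Swings 0.5 rad; a light spring returns it. A full squeeze moves the jaw 14 to 16 mm by a pawl on a rack of 7 mm pitch; the first part may be slack. On release 3 N of drag keeps the jaw in place, but there is no lock: a pressed-in pad springs back when the trigger is let go. 8 to 15 N on the sleeve hold the pad half in.
- jaw: the toothed jaw bar with its aluminium jaw block (40 mm wide, top at height 60) and, in front of it, the sprung pad. Its origin coincides with the clamp's at zero travel and moves along the clamp's +x as it closes, at most 78 mm; travel is 20 to 45 mm at the start. The free pad's face is at x = -20 mm in this frame.
- pad (a joint): how far the sprung pad is pressed into the jaw block, m: 0 free (a 12 mm gap is seen between the pad plate and the block), 0.012 bottomed; spring 1.5 N per mm
- pad_face (a point): centre of the front face of the pad, a black plate 34 wide, 36 high, 8 thick, which meets the holder's end
- holder: Loose white plastic cell holder 112 x 36 x 30 mm (0.15 kg), lying along the clamp on its bed, 0 to 7 mm short of the anvil at the start, so it slides that far when clamped. Origin: centre of the underside; x along the row of four pockets (26 mm pitch), parallel to the clamp's x. Pockets: round, 21 mm wide, 24 mm deep with a 2 mm chamfer, open at the top (30 mm above the origin).
- pocket0 (a point): centre of the floor of pocket 0 of the holder (counted from the jaw end, 24 mm below its mouth)
- pocket1 (a point): centre of the floor of pocket 1 of the holder (24 mm below its mouth)
- pocket2 (a point): centre of the floor of pocket 2 of the holder (24 mm below its mouth)
- pocket3 (a point): centre of the floor of pocket 3 of the holder (24 mm below its mouth)
- cell1: full-size battery cell, plain grey cylinder 18 mm diameter, 65 mm tall, 45 g, standing upright; origin at the centre of its underside. Two of the four such cells already stand in pockets of the holder, the other two are spares standing on the bench.
- cell2: full-size battery cell, plain grey cylinder 18 mm diameter, 65 mm tall, 45 g, standing upright; origin at the centre of its underside. Two of the four such cells already stand in pockets of the holder, the other two are spares standing on the bench.
- cell3: full-size battery cell, plain grey cylinder 18 mm diameter, 65 mm tall, 45 g, standing upright; origin at the centre of its underside. Two of the four such cells already stand in pockets of the holder, the other two are spares standing on the bench.
- cell4: full-size battery cell, plain grey cylinder 18 mm diameter, 65 mm tall, 45 g, standing upright; origin at the centre of its underside. Two of the four such cells already stand in pockets of the holder, the other two are spares standing on the bench.
- short_cell: a smaller cell, 14 mm diameter, 50 mm tall, that stands on the bench near the spares; not part of this pack. Origin at the centre of its underside.
There are look-alikes about, which are no part of the job. What is shaped like the cell4 but blue or yellow is not meant.

How it is judged:
On the way, in this order (a step that is already met when the one before it is completed fails the run):
1. all four pockets hold a full-size cell, seated, and the holder is not yet clamped (((distance between cell1 and pocket0 below 0.006 m and angle between cell1's own z axis and vertical below 0.22 rad) or (distance between cell2 and pocket0 below 0.006 m and angle between cell2's own z axis and vertical below 0.22 rad) or (distance between cell3 and pocket0 below 0.006 m and angle between cell3's own z axis and vertical below 0.22 rad) or (distance between cell4 and pocket0 below 0.006 m and angle between cell4's own z axis and vertical below 0.22 rad)) and ((distance between cell1 and pocket1 below 0.006 m and angle between cell1's own z axis and vertical below 0.22 rad) or (distance between cell2 and pocket1 below 0.006 m and angle between cell2's own z axis and vertical below 0.22 rad) or (distance between cell3 and pocket1 below 0.006 m and angle between cell3's own z axis and vertical below 0.22 rad) or (distance between cell4 and pocket1 below 0.006 m and angle between cell4's own z axis and vertical below 0.22 rad)) and ((distance between cell1 and pocket2 below 0.006 m and angle between cell1's own z axis and vertical below 0.22 rad) or (distance between cell2 and pocket2 below 0.006 m and angle between cell2's own z axis and vertical below 0.22 rad) or (distance between cell3 and pocket2 below 0.006 m and angle between cell3's own z axis and vertical below 0.22 rad) or (distance between cell4 and pocket2 below 0.006 m and angle between cell4's own z axis and vertical below 0.22 rad)) and ((distance between cell1 and pocket3 below 0.006 m and angle between cell1's own z axis and vertical below 0.22 rad) or (distance between cell2 and pocket3 below 0.006 m and angle between cell2's own z axis and vertical below 0.22 rad) or (distance between cell3 and pocket3 below 0.006 m and angle between cell3's own z axis and vertical below 0.22 rad) or (distance between cell4 and pocket3 below 0.006 m and angle between cell4's own z axis and vertical below 0.22 rad)) and value of joint pad below 0.0015 m), for 0.2 s.
2. the jaw's pad is pressed on the holder by the trigger (value of joint pad above 0.0025 m and contact force between the fingers and trigger above 1 N), for 0.1 s.
At the end, for the whole second after the job is handed in: Each pocket holds a full-size cell (foot within 6 mm of the floor centre, tilt under 0.22 rad); fingers push the trigger (over 2 N); pad held 3 to 9.5 mm in, pressing the holder (over 3 N) flat against the anvil (gap under 2.5 mm, over 3 N on the clamp); jaw at rest (((distance between cell1 and pocket0 below 0.006 m and angle between cell1's own z axis and vertical below 0.22 rad) or (distance between cell2 and pocket0 below 0.006 m and angle between cell2's own z axis and vertical below 0.22 rad) or (distance between cell3 and pocket0 below 0.006 m and angle between cell3's own z axis and vertical below 0.22 rad) or (distance between cell4 and pocket0 below 0.006 m and angle between cell4's own z axis and vertical below 0.22 rad)) and ((distance between cell1 and pocket1 below 0.006 m and angle between cell1's own z axis and vertical below 0.22 rad) or (distance between cell2 and pocket1 below 0.006 m and angle between cell2's own z axis and vertical below 0.22 rad) or (distance between cell3 and pocket1 below 0.006 m and angle between cell3's own z axis and vertical below 0.22 rad) or (distance between cell4 and pocket1 below 0.006 m and angle between cell4's own z axis and vertical below 0.22 rad)) and ((distance between cell1 and pocket2 below 0.006 m and angle between cell1's own z axis and vertical below 0.22 rad) or (distance between cell2 and pocket2 below 0.006 m and angle between cell2's own z axis and vertical below 0.22 rad) or (distance between cell3 and pocket2 below 0.006 m and angle between cell3's own z axis and vertical below 0.22 rad) or (distance between cell4 and pocket2 below 0.006 m and angle between cell4's own z axis and vertical below 0.22 rad)) and ((distance between cell1 and pocket3 below 0.006 m and angle between cell1's own z axis and vertical below 0.22 rad) or (distance between cell2 and pocket3 below 0.006 m and angle between cell2's own z axis and vertical below 0.22 rad) or (distance between cell3 and pocket3 below 0.006 m and angle between cell3's own z axis and vertical below 0.22 rad) or (distance between cell4 and pocket3 below 0.006 m and angle between cell4's own z axis and vertical below 0.22 rad)) and value of joint pad between 0.003 and 0.0095 m and contact force between the fingers and trigger above 2 N and contact force between jaw and holder above 3 N and contact force between holder and clamp above 3 N and x of anvil_face in the frame of holder below 0.0585 m and angle between holder's own z axis and vertical below 0.08 rad and linear speed of jaw below 0.005 m/s); the arm keeps its last pose, push and grip.
It fails at once if the pad's spring is bottomed: the holder is crushed (pad more than 11 mm in) (value of joint pad above 0.011 m).
It fails at once if the robot pushes the jaw, its bar or pad directly (more than 3 N) (contact force between any of the fingers, the arm and jaw above 3 N).
It also fails if it takes over 72 s, if anything falls off the work surface, if the arm or the gripper's body presses on something with over 40 N, if the wrist force passes 120 N, or if a joint passes its speed limit or range.

## Working session

There is one attempt and no reset: what is moved stays moved. The work goes in short steps, Python scripts to look and compute and a tool call to move; the robot and the scene stay as the last step left them, time stands still between calls to the robot, and variables do not carry over. Pictures are saved under pics/ and viewed, at most 10 in all, crops included, and the job is handed in when it is done.

Besides the shell and the picture viewer there is one more tool, called after "Call:" as a command line: name --argument value ..., lists and objects as JSON in quotes. arm_command: Moves the arm, as the interface text tells. Its arguments: {"type":"object","properties":{"plan":{"type":"array"},"squeeze":{"type":"number"}},"required":["plan"]}

```bash
mkdir -p pics
cat > h.py <<'E'
import numpy as np, cv2
from station import ctrl, cams
def pts(name):
    im,d=cams.camera(name); K=cams.camera_info(name)
    v,u=np.mgrid[0:480,0:640]
    c=np.stack([(u-K['cx'])/K['fx']*d,(v-K['cy'])/K['fy']*d,d],-1)
    T=np.linalg.inv(K['world_to_cam'])
    return im,d,c@T[:3,:3].T+T[:3,3]
E
python3 - <<'E'
from h import *
for n in("top","scene"):
    im,d,P=pts(n); cv2.imwrite(f'pics/{n}0.png',im); np.savez(f'{n}0.npz',im=im,d=d,P=P)
    K=cams.camera_info(n);print(n,K['fx'],np.linalg.inv(K['world_to_cam']).round(3).tolist())
o=ctrl.get_obs();print(o)
E
```

```text
top 481.9689317409513 [[-0.01, -0.988, 0.155, 0.412], [-1.0, 0.012, 0.012, -0.011], [-0.014, -0.155, -0.988, 0.758], [0.0, 0.0, 0.0, 1.0]]
scene 558.9089702419977 [[-0.581, 0.67, -0.462, 0.91], [0.814, 0.48, -0.327, 0.256], [0.003, -0.566, -0.824, 0.769], [0.0, 0.0, 0.0, 1.0]]
{'time_s': 0.1, 'qpos': array([ 1.26438239e+00,  3.00405712e-01,  1.52148175e+00,  1.28158978e-05,
        1.32065355e+00, -6.66099565e-02]), 'joint_vel': array([-0.00060612,  0.00038938, -0.00100813,  0.00147157,  0.00038694,
       -0.0005082 ]), 'tau': array([ 2.83126261e-03, -5.32632315e+01, -3.53278112e+01,  7.09755393e-02,
        2.35694333e-02, -5.42250609e-05]), 'ee_pos': array([0.13057387, 0.53406196, 0.20496421]), 'eef_rot': array([-3.14064723e+00, -7.55098032e-05,  2.90178546e+00]), 'force': array([-0.2372562 , -0.07357836, -0.24362887]), 'moment': array([ 0.00625007, -0.04292558,  0.01704431]), 'grip_force': 0.0, 'grip_width': 0.09409928890701887}
```

View pics/top0.png

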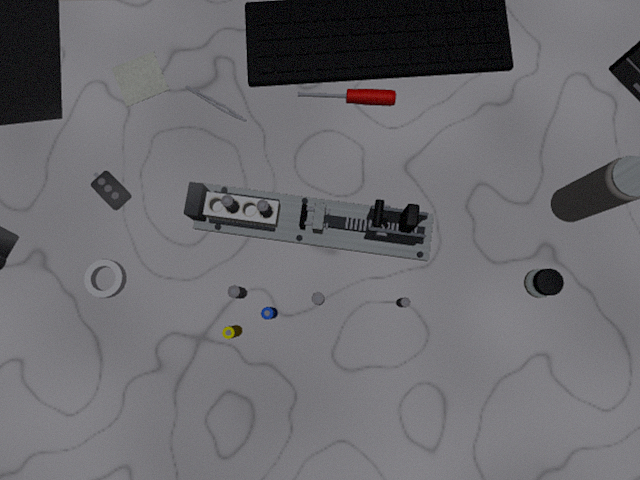

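View pics/scene0.png

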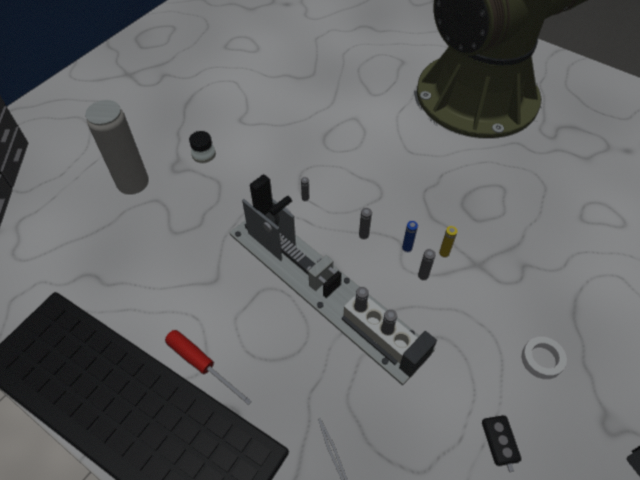

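The top view shows the anvil at left (195,200), with the holder's empty pockets at (213,205) and (249,210). The occupied pockets are at (230,202) and (265,208), and the trigger and post are at (377,213) and (410,216). The full-size spares are at (236,292) and (318,299) and the short cell is at (404,302). The scene view agrees: pockets 1 and 3 are empty.

```bash
cat > m.py <<'E'
from h import *
import sys
def comp(P,im,lo,hi,box,mn=8):
    m=((P[...,2]>lo)&(P[...,2]<hi)&(P[...,0]>box[0])&(P[...,0]<box[1])&(P[...,1]>box[2])&(P[...,1]<box[3])).astype(np.uint8)
    n,l,s,c=cv2.connectedComponentsWithStats(m)
    for i in range(1,n):
        if s[i,4]<mn: continue
        q=P[l==i]; (x,y),r=cv2.minEnclosingCircle(q[:,:2].astype(np.float32))
        print(' ',s[i,4],'px',c[i].round(0),'mean',q.mean(0).round(4),'rng',q.min(0).round(3),q.max(0).round(3),'circ',round(x,4),round(y,4),round(r,4), im[l==i].mean(0).round())
if __name__=='__main__':
  for n in("top","scene"):
    z=np.load(n+'0.npz');P=z['P'];im=z['im']
    B=(.2,.62,-.3,.3)
    for lo,hi in((.045,.058),(.060,.070),(.075,.088),(.142,.165)):
        print(n,lo,hi);comp(P,im,lo,hi,B)
    w=(im.min(2)>150)&(abs(P[...,2]-.04)<.008)&(P[...,0]<.5)
    q=P[w][:,:2].astype(np.float32);r=cv2.minAreaRect(q);print('holder',len(q),r, P[w][:,2].mean())
E
python3 m.py
```

```text
top 0.045 0.058
  93 px [200. 204.] mean [0.5716 0.1788 0.0516] rng [0.552 0.173 0.046] [0.6   0.2   0.058] circ 0.577 0.1862 0.0262 [33. 32. 32.]
  30 px [234. 208.] mean [0.5644 0.1282 0.0517] rng [0.56  0.124 0.046] [0.573 0.137 0.057] circ 0.5674 0.1308 0.0085 [25. 23. 23.]
  190 px [306. 216.] mean [0.5517 0.0207 0.0493] rng [0.533 0.006 0.045] [0.57  0.03  0.058] circ 0.5516 0.0165 0.0199 [44. 41. 41.]
  22 px [268. 213.] mean [0.5562 0.077  0.0512] rng [0.553 0.073 0.045] [0.565 0.085 0.057] circ 0.5595 0.079 0.0083 [24. 21. 22.]
  10 px [325. 211.] mean [ 0.5573 -0.0085  0.0532] rng [ 0.554 -0.01   0.047] [ 0.56  -0.006  0.058] circ 0.557 -0.0086 0.0036 [88. 85. 84.]
  13 px [329. 211.] mean [ 0.5579 -0.0143  0.0494] rng [ 0.554 -0.016  0.045] [ 0.562 -0.013  0.053] circ 0.5578 -0.0146 0.0041 [94. 88. 87.]
  12 px [371. 215.] mean [ 0.5513 -0.0768  0.0503] rng [ 0.551 -0.081  0.046] [ 0.553 -0.073  0.057] circ 0.552 -0.0768 0.0041 [24. 21. 20.]
  8 px [314. 219.] mean [0.5447 0.0083 0.0574] rng [0.541 0.008 0.057] [0.548 0.009 0.058] circ 0.5443 0.0078 0.0037 [106. 102. 100.]
[... 7797 characters left out ...]
09   0.088] circ 0.5372 -0.0942 0.0039 [34. 33. 31.]
  139 px [362. 293.] mean [0.5633 0.0802 0.0807] rng [0.554 0.071 0.075] [0.572 0.089 0.084] circ 0.5626 0.08 0.0091 [83. 81. 80.]
  138 px [390. 316.] mean [0.5709 0.1311 0.0808] rng [0.561 0.122 0.075] [0.579 0.139 0.084] circ 0.5702 0.1315 0.0095 [84. 82. 81.]
scene 0.142 0.165
  252 px [260. 184.] mean [ 0.5337 -0.1206  0.1501] rng [ 0.517 -0.131  0.142] [ 0.547 -0.113  0.155] circ 0.5327 -0.1216 0.0156 [24. 23. 23.]
holder 0 ((0.0, 0.0), (0.0, 0.0), 0.0) nanm.py:17: RuntimeWarning: Mean of empty slice.
  q=P[w][:,:2].astype(np.float32);r=cv2.minAreaRect(q);print('holder',len(q),r, P[w][:,2].mean())
  ret = ret.dtype.type(ret / rcount)
```

The cells, post and anvil agree between the two views to about 1.5 mm:

| Item | Position (m) |
|---|---|
| Clamp +x direction | heading 81.4° |
| Spare A | (.440, .123) |
| Spare B | (.429, .002) |
| Pocket 1 | (.566, .106) |
| Pocket 3 | (.574, .157) |

The seated cell tops read 80 mm against an expected 81 mm. I'm moving above spare A with the fingers closing across the row.

The rows are not in the units I measure in: shifts go in shares of 600 mm and turns go in shares of pi/2 rad. I convert before sending: -398 mm / 600 = -0.6633, -326 mm / 600 = -0.5433, 1.4806 rad / 1.5708 = 0.9426.

Call:
arm_command --plan '[[[-0.6633,-0.5433,0.1417,0,0,0.9426,0.15],[-0.6633,-0.5433,0.1417,0,0,0.9426,0.15],[-0.6633,-0.5433,0.1417,0,0,0.9426,0.15],[-0.6633,-0.5433,0.1417,0,0,0.9426,0.15],[-0.6633,-0.5433,0.1417,0,0,0.9426,0.15],[-0.6633,-0.5433,0.1417,0,0,0.9426,0.15],[-0.6633,-0.5433,0.1417,0,0,0.9426,0.15],[-0.6633,-0.5433,0.1417,0,0,0.9426,0.15],[-0.6633,-0.5433,0.1417,0,0,0.9426,0.15],[-0.6633,-0.5433,0.1417,0,0,0.9426,0.15],[-0.6633,-0.5433,0.1417,0,0,0.9426,0.15],[-0.6633,-0.5433,0.1417,0,0,0.9426,0.15]]]' --squeeze 15

```text
time_s: 1.3
ee_pos: [0.4406, 0.121, 0.1197]
eef_rot: [-3.14, 0.001, 1.418]
force: [-0.0, -0.3, -0.4]
grip_width: 0.0395
grip_force: 0.0
```

```bash
cat > to.py <<'E'
import sys
from h import *
from scipy.spatial.transform import Rotation as R
o=ctrl.get_obs();r=R.from_euler('xyz',o['eef_rot'])
print(o['time_s'],o['ee_pos'].round(4),o['eef_rot'].round(4),o['force'].round(2),o['grip_width'],o['grip_force'])
p=o['ee_pos']
for a in sys.argv[1:]:
    t=np.array([float(v) for v in a.split(',')])
    print(a,'shift mm',(r.inv().apply(t-p)*1000).round(1), 'turn',(r.inv()*R.from_euler('xyz',[np.pi,0,1.4212])).as_rotvec().round(3))
E
python3 to.py .440,.123,.12 .440,.123,.03
```

```text
1.3 [0.4406 0.121  0.1197] [-3.1404e+00  6.0000e-04  1.4178e+00] [-0.03 -0.3  -0.4 ] 0.03951938753757292 0.0
.440,.123,.12 shift mm [ 1.9 -0.9 -0.3] turn [-0.001  0.001 -0.003]
.440,.123,.03 shift mm [ 1.9 -0.8 89.7] turn [-0.001  0.001 -0.003]
```

Scaled: 90 mm / 600 = 0.15, 60 mm / 600 = 0.1.

Call:
arm_command --plan '[[[0,0,0,0,0,0,0.15],[0,0,0.05,0,0,0,0.15],[0,0,0.1,0,0,0,0.15],[0,0,0.15,0,0,0,0.15],[0,0,0.15,0,0,0,0.15],[0,0,0.15,0,0,0,1],[0,0,0.15,0,0,0,1],[0,0,0.15,0,0,0,1],[0,0,0.15,0,0,0,1],[0,0,0.15,0,0,0,1],[0,0,0.15,0,0,0,1]]]' --squeeze 15

```text
time_s: 2.4
ee_pos: [0.4405, 0.1233, 0.0317]
eef_rot: [3.14, -0.001, 1.421]
force: [-1.9, 1.5, 8.5]
grip_width: 0.018
grip_force: 15.0
```

```bash
python3 to.py .440,.123,.03 .5737,.1574,.12
```

```text
2.4 [0.4405 0.1233 0.0317] [ 3.1397e+00 -1.0000e-03  1.4210e+00] [-1.85  1.53  8.48] 0.01797469092579371 15.005311667919159
.440,.123,.03 shift mm [-0.4 -0.4  1.7] turn [ 0.002 -0.001 -0.   ]
.5737,.1574,.12 shift mm [ 53.6 126.8 -88. ] turn [ 0.002 -0.001 -0.   ]
```

Scaled: 127 mm / 600 = 0.2117, -105 mm / 600 = -0.175.

Call:
arm_command --plan '[[[0,0,-0.0583,0,0,0,1],[0,0,-0.1167,0,0,0,1],[0,0,-0.175,0,0,0,1],[0.03,0.07,-0.175,0,0,0,1],[0.06,0.14,-0.175,0,0,0,1],[0.09,0.2117,-0.175,0,0,0,1],[0.09,0.2117,-0.175,0,0,0,1],[0.09,0.2117,-0.175,0,0,0,1],[0.09,0.2117,-0.175,0,0,0,1]]]'

```text
time_s: 3.3
ee_pos: [0.5727, 0.1574, 0.1358]
eef_rot: [-3.142, 0.0, 1.421]
force: [-0.7, -0.0, -0.2]
grip_width: 0.0176
grip_force: 15.0
```

```bash
python3 to.py .5737,.1574,.135
python3 - <<'E'
from h import *
im,d,P=pts('scene'); cv2.imwrite('pics/s1.png',cv2.resize(im[200:420,250:540],None,fx=2.5,fy=2.5))
E
```

```text
3.3 [0.5727 0.1574 0.1358] [-3.1415  0.      1.4212] [-0.68 -0.01 -0.16] 0.01764266438081707 14.999817609786987
.5737,.1574,.135 shift mm [0.2 1.  0.8] turn [-0.  0.  0.]
```

View pics/s1.png

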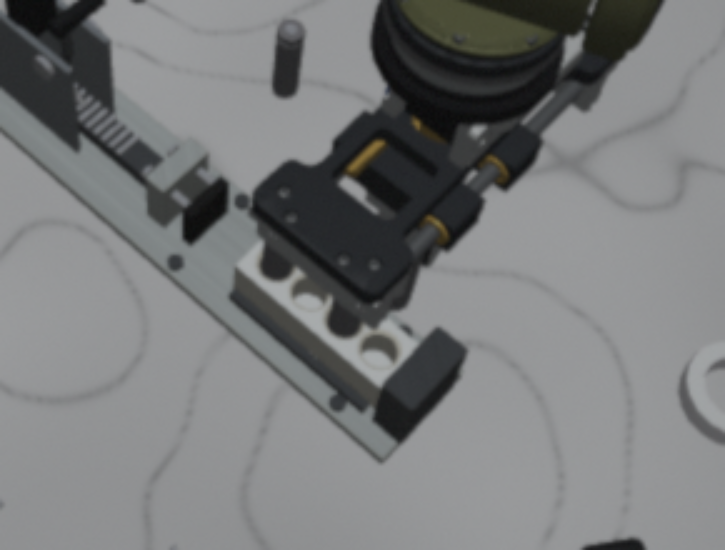

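The gripper is over the holder with the cell held. Empty pockets 1 and 3 show at crop (308,293) and (378,350). I'm lowering gently.

Scaled: 67 mm / 600 = 0.1117, 63 mm / 600 = 0.105.

Call:
arm_command --plan '[[[0,0,0.05,0,0,0,1],[0,0,0.09,0,0,0,1],[0,0,0.09,0,0,0,1],[0,0,0.0983,0,0,0,1],[0,0,0.105,0,0,0,1],[0,0,0.1117,0,0,0,1],[0,0,0.1117,0,0,0,1]]]'

```text
time_s: 4.05
ee_pos: [0.5734, 0.1575, 0.0685]
eef_rot: [3.142, -0.0, 1.421]
force: [0.5, -0.2, -1.2]
grip_width: 0.018
grip_force: 15.0
```

Scaled: 20 mm / 600 = 0.0333, 18 mm / 600 = 0.03.

Call:
arm_command --plan '[[[0,0,0.01,0,0,0,1],[0,0,0.0183,0,0,0,1],[0,0,0.025,0,0,0,1],[0,0,0.03,0,0,0,1],[0,0,0.0333,0,0,0,1],[0,0,0.0333,0,0,0,1]]]'

```text
time_s: 4.65
ee_pos: [0.5734, 0.1575, 0.0482]
eef_rot: [-3.141, 0.0, 1.421]
force: [-0.4, -0.3, -0.6]
grip_width: 0.0179
grip_force: 15.0
```

Scaled: -75 mm / 600 = -0.125, -35 mm / 600 = -0.0583.

Call:
arm_command --plan '[[[0,0,0.0017,0,0,0,1],[0,0,0.0017,0,0,0,0.35],[0,0,0.0017,0,0,0,0.35],[0,0,0.0017,0,0,0,0.35],[0,0,-0.0583,0,0,0,0.2],[0,0,-0.125,0,0,0,0.15],[0,0,-0.125,0,0,0,0.15]]]'

```text
time_s: 5.35
ee_pos: [0.5756, 0.158, 0.1289]
eef_rot: [3.134, -0.003, 1.421]
force: [-0.5, 0.1, -0.2]
grip_width: 0.0399
grip_force: 0.0
```

```bash
python3 to.py .429,.0023,.123 .429,.0023,.03 .566,.1062,.135
```

```text
5.35 [0.5756 0.158  0.1289] [ 3.1338e+00 -2.9000e-03  1.4212e+00] [-0.47  0.15 -0.16] 0.03988836712307378 0.0
.429,.0023,.123 shift mm [-175.9 -121.8    4.4] turn [ 0.008 -0.003  0.   ]
.429,.0023,.03 shift mm [-176.1 -122.6   97.4] turn [ 0.008 -0.003  0.   ]
.566,.1062,.135 shift mm [-52.7  -1.8  -6.3] turn [ 0.008 -0.003  0.   ]
```

Scaled: -175 mm / 600 = -0.2917, -155 mm / 600 = -0.2583.

Call:
arm_command --plan '[[[-0.0667,-0.0467,0,0,0,0,0.15],[-0.1333,-0.0933,0,0,0,0,0.15],[-0.2,-0.14,0,0,0,0,0.15],[-0.2583,-0.18,0,0,0,0,0.15],[-0.2917,-0.2,0,0,0,0,0.15],[-0.2917,-0.2,0.05,0,0,0,0.15],[-0.2917,-0.2,0.1083,0,0,0,0.15],[-0.2917,-0.2,0.1533,0,0,0,0.15],[-0.2917,-0.2,0.1533,0,0,0,0.15],[-0.2917,-0.2,0.1533,0,0,0,1],[-0.2917,-0.2,0.1533,0,0,0,1],[-0.2917,-0.2,0.1533,0,0,0,1]]]'

```text
time_s: 6.55
ee_pos: [0.4294, 0.0024, 0.0327]
eef_rot: [3.139, -0.0, 1.421]
force: [-0.0, 0.4, -0.2]
grip_width: 0.0193
grip_force: 0.0
```

Call:
arm_command --plan '[[[0,0,0,0,0,0,1],[0,0,0,0,0,0,1]]]'

```text
time_s: 6.75
ee_pos: [0.4294, 0.0023, 0.0326]
eef_rot: [3.14, -0.0, 1.421]
force: [-1.5, -0.1, 8.1]
grip_width: 0.0176
grip_force: 15.0
```

```bash
python3 to.py .429,.0023,.031
python3 - <<'E'
from h import *
from m import comp
for n in('top','scene'):
    im,d,P=pts(n); print(n); comp(P,im,.075,.088,(.54,.62,.03,.2))
E
```

```text
6.75 [0.4294 0.0023 0.0326] [ 3.1395e+00 -2.0000e-04  1.4213e+00] [-1.48 -0.11  8.07] 0.017646701796851353 15.003893226385117
.429,.0023,.031 shift mm [-0.1 -0.4  1.6] turn [ 0.002 -0.     0.   ]
top
  127 px [210. 198.] mean [0.5733 0.1572 0.08  ] rng [0.565 0.148 0.075] [0.582 0.166 0.083] circ 0.5733 0.1575 0.0093 [98. 93. 94.]
  124 px [227. 201.] mean [0.569  0.132  0.0802] rng [0.561 0.124 0.075] [0.578 0.141 0.083] circ 0.5695 0.1325 0.0094 [100.  95.  96.]
  125 px [263. 206.] mean [0.5611 0.0809 0.0801] rng [0.553 0.072 0.075] [0.571 0.089 0.084] circ 0.5618 0.0812 0.0093 [100.  94.  95.]
scene
  137 px [362. 293.] mean [0.5633 0.0801 0.0809] rng [0.554 0.071 0.075] [0.571 0.089 0.085] circ 0.5625 0.0797 0.0093 [91. 89. 88.]
  142 px [390. 316.] mean [0.5712 0.1312 0.0809] rng [0.562 0.122 0.075] [0.579 0.14  0.085] circ 0.5702 0.1306 0.0093 [91. 89. 88.]
  150 px [404. 328.] mean [0.5755 0.1564 0.0808] rng [0.565 0.147 0.075] [0.584 0.165 0.085] circ 0.5743 0.1555 0.0094 [91. 88. 88.]
```

Cell A is seated: its top is level with the other two, in line at the 26 mm pitch. Now for cell B into pocket 1.

Scaled: 123 mm / 600 = 0.205, -105 mm / 600 = -0.175.

Call:
arm_command --plan '[[[0,0,-0.0583,0,0,0,1],[0,0,-0.1167,0,0,0,1],[0,0,-0.175,0,0,0,1],[0.0517,0.05,-0.175,0,0,0,1],[0.1033,0.1,-0.175,0,0,0,1],[0.155,0.15,-0.175,0,0,0,1],[0.205,0.2,-0.175,0,0,0,1],[0.205,0.2,-0.175,0,0,0,1],[0.205,0.2,-0.175,0,0,0,1],[0.205,0.2,-0.1333,0,0,0,1],[0.205,0.2,-0.0833,0,0,0,1],[0.205,0.2,-0.0833,0,0,0,1]]]'

```text
time_s: 8.05
ee_pos: [0.5632, 0.1051, 0.0788]
eef_rot: [-3.136, 0.002, 1.42]
force: [0.0, -0.5, -0.7]
grip_width: 0.0171
grip_force: 15.0
```

Scaled: 13 mm / 600 = 0.0217, 9 mm / 600 = 0.015.

Call:
arm_command --plan '[[[0,0,0.0083,0,0,0,1],[0,0,0.015,0,0,0,1],[0,0,0.0217,0,0,0,1],[0,0,0.0217,0,0,0,1]]]'

```text
time_s: 8.45
ee_pos: [0.5657, 0.1061, 0.0686]
eef_rot: [3.141, -0.0, 1.421]
force: [0.6, -0.5, -0.4]
grip_width: 0.0178
grip_force: 15.0
```

Scaled: -90 mm / 600 = -0.15, -55 mm / 600 = -0.0917.

Call:
arm_command --plan '[[[0,0,0.01,0,0,0,1],[0,0,0.0183,0,0,0,1],[0,0,0.025,0,0,0,1],[0,0,0.03,0,0,0,1],[0,0,0.0333,0,0,0,1],[0,0,0.0333,0,0,0,1],[0,0,0.0333,0,0,0,0.35],[0,0,0.0333,0,0,0,0.35],[0,0,0.0333,0,0,0,0.35],[0,0,-0.025,0,0,0,0.2],[0,0,-0.0917,0,0,0,0.2],[0,0,-0.15,0,0,0,0.2]]]'

```text
time_s: 9.65
ee_pos: [0.5657, 0.1061, 0.1602]
eef_rot: [3.141, -0.0, 1.421]
force: [0.3, -0.5, 0.3]
grip_width: 0.0376
grip_force: 0.0
```

Scaled: -150 mm / 600 = -0.25, -100 mm / 600 = -0.1667.

Call:
arm_command --plan '[[[-0.0667,0,-0.05,0,0,0,0.2],[-0.1333,0,-0.0867,0,0,0,0.5],[-0.1333,-0.1667,-0.0867,0,0,0,1],[-0.1333,-0.25,-0.0867,0,0,0,1],[-0.1333,-0.25,-0.0867,0,0,0,1]]]'

```text
time_s: 10.15
ee_pos: [0.4035, 0.0492, 0.2101]
eef_rot: [-3.142, -0.0, 1.42]
force: [1.4, 1.6, -0.0]
grip_width: 0.009
grip_force: 0.0
```

```bash
cat > look.py <<'E'
from h import *
from m import comp
# clamp frame from anvil/post: u = clamp +x
u=np.array([.1490,.9888]); v=np.array([-u[1],u[0]])
for n in('top','scene'):
    im,d,P=pts(n); cv2.imwrite(f'pics/{n}_last.png',im); np.savez(n+'1.npz',im=im,P=P)
    print(n); comp(P,im,.075,.088,(.54,.62,.03,.2),60)
    post=np.array([.5318,-.1207]); s=(P[...,:2]-post)@u-.151; t=(P[...,:2]-post)@v
    z=P[...,2]
    m=(z>.122)&(z<.142)&(s>-.138)&(s<-.09)&(abs(t)<.02)
    print('sleeve',m.sum(),s[m].min(),s[m].max(),np.median(s[m]),np.median(z[m]))
    for nm,zl,zh,sl,sh,tt in(('jawtop',.054,.068,-.1,.03,.016),('padtop',.040,.053,-.1,.03,.015),('holdertop',.036,.044,.0,.16,.017),('anviltop',.058,.068,.12,.2,.02)):
        m=(z>zl)&(z<zh)&(s>sl)&(s<sh)&(abs(t)<tt); q=s[m]*1000
        print(nm,m.sum(),np.percentile(q,[1,5,50,95,99]).round(1) if m.sum() else '')
E
python3 to.py; python3 look.py
```

```text
10.15 [0.4035 0.0492 0.2101] [-3.1415 -0.      1.4202] [ 1.39  1.64 -0.05] 0.008959788130259416 0.0
top
  124 px [210. 198.] mean [0.5733 0.1572 0.0801] rng [0.565 0.148 0.076] [0.583 0.166 0.084] circ 0.5736 0.1574 0.0092 [104.  98.  99.]
  128 px [227. 201.] mean [0.5689 0.1321 0.08  ] rng [0.56  0.123 0.075] [0.578 0.142 0.083] circ 0.5695 0.1327 0.0094 [104.  98. 100.]
  124 px [245. 203.] mean [0.5657 0.1062 0.08  ] rng [0.557 0.098 0.076] [0.575 0.116 0.084] circ 0.5661 0.1067 0.0091 [106. 100. 101.]
  120 px [263. 206.] mean [0.5613 0.081  0.0804] rng [0.553 0.072 0.075] [0.57  0.089 0.084] circ 0.5615 0.0812 0.0089 [108. 102. 103.]
sleeve 266 -0.11941551521372012 -0.10328530181327455 -0.10926467236388034 0.1361181049155622
jawtop 234 [-36.2 -35.6 -28.4 -21.2 -20.4]
padtop 185 [-43.2 -42.1  -8.4  -1.1  -0.6]
holdertop 586 [ 36.3  38.6 101.1 147.9 149.8]
anviltop 414 [122.1 129.6 158.8 169.4 170.8]
scene
  136 px [362. 293.] mean [0.5632 0.0801 0.0808] rng [0.553 0.071 0.075] [0.571 0.088 0.085] circ 0.5622 0.0794 0.0092 [86. 84. 83.]
  139 px [376. 305.] mean [0.5679 0.1054 0.081 ] rng [0.558 0.096 0.075] [0.576 0.114 0.084] circ 0.5665 0.1051 0.0095 [87. 84. 84.]
  140 px [390. 316.] mean [0.5712 0.1312 0.081 ] rng [0.562 0.122 0.075] [0.579 0.139 0.085] circ 0.5707 0.1311 0.0091 [86. 83. 83.]
  151 px [404. 328.] mean [0.5756 0.1563 0.0808] rng [0.565 0.147 0.075] [0.584 0.165 0.085] circ 0.5744 0.1561 0.0097 [85. 82. 82.]
sleeve 206 -0.11750149874830751 -0.10383258580499519 -0.10858227143981694 0.1373538419904502
jawtop 221 [-37.5 -36.4 -28.6 -21.9 -21.4]
padtop 263 [-44.7 -43.5  -9.8  -1.8  -1.2]
holdertop 787 [ 34.9  38.5  92.  141.1 143.1]
anviltop 484 [124.6 134.5 158.2 168.5 169.4]
```

All four cells are seated, with tops at 80–81 mm and a 26 mm pitch. Jaw travel is about 20 mm (pad face at about −1), so it needs roughly 44 mm more, about three strokes. I'm moving the closed fingers to the jaw side of the sleeve.

Scaled: 150 mm / 600 = 0.25, 100 mm / 600 = 0.1667.

Call:
arm_command --plan '[[[-0.0467,0.0833,0,0,0,0,1],[-0.0933,0.1667,0,0,0,0,1],[-0.1417,0.25,0,0,0,0,1],[-0.1417,0.25,0,0,0,0,1],[-0.1417,0.25,0,0,0,0,1],[-0.1417,0.25,0.05,0,0,0,1],[-0.1417,0.25,0.1,0,0,0,1],[-0.1417,0.25,0.1533,0,0,0,1],[-0.1417,0.25,0.1533,0,0,0,1],[-0.1417,0.25,0.1533,0,0,0,1]]]'

```text
time_s: 11.25
ee_pos: [0.5412, -0.0567, 0.1194]
eef_rot: [3.141, -0.0, 1.422]
force: [-0.8, -1.0, 1.4]
grip_width: 0.0003
grip_force: 0.0
```

Call:
arm_command --plan '[[[-0.005,0,0,0,0,0,1],[-0.01,0,0,0,0,0,1],[-0.015,0,0,0,0,0,1],[-0.0183,0,0,0,0,0,1],[-0.0183,0,0,0,0,0,1]]]'

```text
time_s: 11.75
ee_pos: [0.5397, -0.0682, 0.1188]
eef_rot: [3.141, -0.0, 1.421]
force: [0.2, 2.0, -0.5]
grip_width: 0.0004
grip_force: 0.6
```

```bash
cat > st.py <<'E'
from h import *
u=np.array([.1490,.9888]);o=ctrl.get_obs();p=o['ee_pos']
print(o['time_s'],'finger clamp x',((p[:2]-[.5318,-.1207])@u*1000-151).round(1),'z',p[2].round(4),'F along clamp x',(o['force'][:2]@u).round(2),o['force'].round(1))
E
python3 st.py; python3 look.py | egrep 'top|sleeve'
```

```text
11.75 finger clamp x -97.9 z 0.1188 F along clamp x 2.05 [ 0.2  2.  -0.5]
topTraceback (most recent call last):
  File "look.py", line 11, in <module>
    print('sleeve',m.sum(),s[m].min(),s[m].max(),np.median(s[m]),np.median(z[m]))
                           ~~~~~~~~^^
    return umr_minimum(a, axis, None, out, keepdims, initial, where)
ValueError: zero-size array to reduction operation minimum which has no identity
```

Scaled: -18 mm / 600 = -0.03, -16 mm / 600 = -0.0267.

Call:
arm_command --plan '[[[-0.0067,0,0,0,0,0,1],[-0.0133,0,0,0,0,0,1],[-0.02,0,0,0,0,0,1],[-0.0267,0,0,0,0,0,1],[-0.03,0,0,0,0,0,1],[-0.03,0,0,0,0,0,1]]]'

```text
time_s: 12.4
ee_pos: [0.5368, -0.0857, 0.1184]
eef_rot: [3.142, -0.001, 1.421]
force: [2.4, 4.3, 0.4]
grip_width: 0.0002
grip_force: 2.2
```

```bash
sed -i "s/print('sleeve'.*/print('sleeve',m.sum())/" look.py; python3 st.py; python3 look.py | egrep 'jawtop|padtop|holdertop|top$'
```

```text
12.4 finger clamp x -115.7 z 0.1184 F along clamp x 4.63 [2.4 4.3 0.4]
top
jawtop 231 [-26.3 -25.7 -18.6 -11.4 -10.6]
padtop 220 [-33.4 -32.5   1.7   8.8   9.4]
holdertop 788 [ 31.5  38.3  88.5 146.4 149.6]
jawtop 223 [-27.8 -26.5 -18.5 -12.  -11.7]
padtop 260 [-35.2 -33.5   0.4   8.    8.6]
holdertop 840 [  7.2  34.4  90.2 140.9 142.9]
```

Call:
arm_command --plan '[[[-0.0033,0,0,0,0,0,1],[-0.0067,0,0,0,0,0,1],[-0.0067,0,0,0,0,0,1]]]'

```text
time_s: 12.8
ee_pos: [0.5365, -0.0878, 0.1184]
eef_rot: [3.142, -0.003, 1.422]
force: [5.5, 17.2, 0.2]
grip_width: 0.0003
grip_force: 8.8
```

```bash
python3 st.py; python3 look.py | egrep 'jawtop|padtop|top$'
```

```text
12.8 finger clamp x -117.7 z 0.1184 F along clamp x 17.86 [ 5.5 17.2  0.2]
top
jawtop 232 [-25.7 -25.  -17.9 -10.7  -9.9]
padtop 213 [-32.7 -31.7   2.1   9.3  10. ]
jawtop 226 [-26.8 -26.2 -17.9 -11.3 -10.7]
padtop 255 [-34.5 -32.9   1.3   8.6   9.2]
```

Scaled: 27 mm / 600 = 0.045, 23 mm / 600 = 0.0383.

Call:
arm_command --plan '[[[0.01,0,0,0,0,0,1],[0.0233,0,0,0,0,0,1],[0.0367,0,0,0,0,0,1],[0.045,0,0,0,0,0,1],[0.045,0,0,0,0,0,1],[0.0383,0,0,0,0,0,1],[0.03,0,0,0,0,0,1],[0.0217,0,0,0,0,0,1],[0.0133,0,0,0,0,0,1],[0.005,0,0,0,0,0,1],[0.0017,0,0,0,0,0,1],[0.0017,0,0,0,0,0,1]]]'

```text
time_s: 14.1
ee_pos: [0.5364, -0.0877, 0.1184]
eef_rot: [-3.141, -0.003, 1.421]
force: [2.7, 14.7, -1.0]
grip_width: 0.0005
grip_force: 7.0
```

```bash
python3 st.py; python3 look.py | egrep 'jawtop|padtop|holdert|top$'
```

```text
14.1 finger clamp x -117.7 z 0.1184 F along clamp x 14.95 [ 2.7 14.7 -1. ]
top
jawtop 231 [-11.7 -11.2  -3.9   3.3   4.1]
padtop 216 [-18.4 -17.5  16.3  23.3  24.1]
holdertop 779 [ 36.1  38.2  88.3 145.8 149.6]
jawtop 226 [-13.3 -12.1  -3.9   2.7   3.3]
padtop 251 [-20.5 -18.7  14.9  22.6  23. ]
holdertop 863 [  2.2  22.3  89.3 140.8 143. ]
```

Scaled: 26 mm / 600 = 0.0433, 22 mm / 600 = 0.0367.

Call:
arm_command --plan '[[[0.01,0,0,0,0,0,1],[0.0233,0,0,0,0,0,1],[0.0367,0,0,0,0,0,1],[0.0433,0,0,0,0,0,1],[0.0433,0,0,0,0,0,1],[0.0367,0,0,0,0,0,1],[0.03,0,0,0,0,0,1],[0.0233,0,0,0,0,0,1],[0.0167,0,0,0,0,0,1],[0.01,0,0,0,0,0,1],[0.005,0,0,0,0,0,1],[0.0033,0,0,0,0,0,1]]]'

```text
time_s: 15.4
ee_pos: [0.5366, -0.0869, 0.1184]
eef_rot: [3.142, -0.001, 1.421]
force: [0.8, 6.3, -1.9]
grip_width: 0.0005
grip_force: 2.8
```

```bash
python3 st.py; python3 look.py | egrep 'jawtop|padtop|holdert|top$'
```

```text
15.4 finger clamp x -116.9 z 0.1184 F along clamp x 6.36 [ 0.8  6.3 -1.9]
top
jawtop 230 [ 1.4  1.9  8.9 16.2 17. ]
padtop 140 [-6.7 -6.2 21.3 29.6 29.8]
holdertop 786 [  1.6  39.   90.5 146.3 149.5]
jawtop 223 [ 0.3  1.   9.1 15.6 16.2]
padtop 171 [-8.8 -7.5 18.1 29.1 29.7]
holdertop 822 [ 15.3  34.5  90.4 141.1 143.2]
```

Scaled: 25 mm / 600 = 0.0417, 22 mm / 600 = 0.0367.

Call:
arm_command --plan '[[[-0.0033,0,0,0,0,0,1],[-0.0033,0,0,0,0,0,1],[0.01,0,0,0,0,0,1],[0.0233,0,0,0,0,0,1],[0.0367,0,0,0,0,0,1],[0.0417,0,0,0,0,0,1],[0.0417,0,0,0,0,0,1],[0.035,0,0,0,0,0,1],[0.0283,0,0,0,0,0,1],[0.0233,0,0,0,0,0,1],[0.0233,0,0,0,0,0,1]]]'

```text
time_s: 16.6
ee_pos: [0.5388, -0.0726, 0.1185]
eef_rot: [3.141, -0.002, 1.421]
force: [1.3, 8.1, -0.1]
grip_width: 0.0008
grip_force: 4.1
```

```bash
sed -i 's/sl,sh,tt in/sl,sh,tt in/; s/,-.1,.03,/,-.1,.05,/g' look.py; python3 st.py; python3 look.py | egrep 'jawtop|padtop|holdert|top$'
```

```text
16.6 finger clamp x -102.4 z 0.1185 F along clamp x 8.25 [ 1.3  8.1 -0.1]
top
jawtop 247 [ 6.3  6.8 14.6 45.7 48.4]
padtop 260 [-5.6 -4.5 30.3 45.8 48.9]
holdertop 764 [ 29.3  40.1  90.4 146.2 149.4]
jawtop 234 [ 2.5  4.  12.4 18.9 47.3]
padtop 285 [-7.1 -5.5 28.9 42.4 48.8]
holdertop 824 [ 18.3  35.5  89.6 140.8 143.2]
```

Scaled: -2 mm / 600 = -0.0033, -1 mm / 600 = -0.0017.

Call:
arm_command --plan '[[[-0.0017,0,0,0,0,0,1],[-0.0033,0,0,0,0,0,1],[-0.0033,0,0,0,0,0,1]]]'

```text
time_s: 17.0
ee_pos: [0.5384, -0.0749, 0.1185]
eef_rot: [3.142, -0.0, 1.421]
force: [0.2, 4.6, 0.2]
grip_width: 0.0007
grip_force: 2.4
```

```bash
sed -i "s/('jawtop',.054,.068,-.1,.05/('jawtop',.054,.068,-.1,.03/; s/('padtop',.040,.053,-.1,.05/('padtop',.0435,.053,.01,.045/" look.py; python3 st.py; python3 look.py | egrep 'jawtop|padtop|holdert|top$'
python3 - <<'E'
import numpy as np,cv2
im=cv2.imread('pics/scene_last.png');cv2.imwrite('pics/s2.png',cv2.resize(im[220:400,280:460],(720,600)if 0 else(600,600),interpolation=cv2.INTER_CUBIC))
E
```

```text
17.0 finger clamp x -104.8 z 0.1185 F along clamp x 4.54 [0.2 4.6 0.2]
top
jawtop 234 [ 2.   2.5  9.7 16.9 17.7]
padtop 160 [19.8 21.  30.9 36.4 37. ]
holdertop 755 [ 29.2  40.2  90.3 145.5 149.5]
jawtop 231 [-0.4  1.6  9.8 16.1 16.6]
padtop 195 [15.8 16.1 29.2 35.8 36.3]
holdertop 804 [ 15.7  35.2  89.7 141.2 143.1]
```

View pics/s2.png

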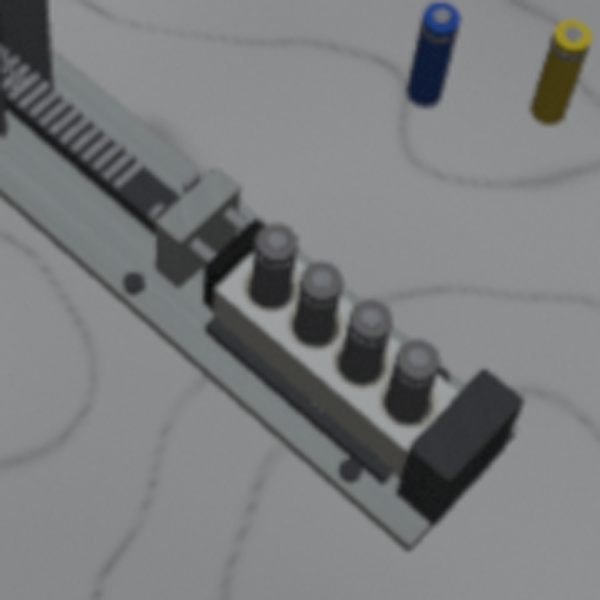

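The pad at crop (235,260) is now touching the holder. The 12 mm pad gap is still open and all four cells are standing. I'm continuing in small steps.

Scaled: -4 mm / 600 = -0.0067, -3 mm / 600 = -0.005.

Call:
arm_command --plan '[[[-0.0017,0,0,0,0,0,1],[-0.005,0,0,0,0,0,1],[-0.0067,0,0,0,0,0,1],[-0.0067,0,0,0,0,0,1]]]'

```text
time_s: 17.5
ee_pos: [0.5379, -0.0786, 0.1184]
eef_rot: [3.142, -0.001, 1.421]
force: [0.7, 6.6, -0.3]
grip_width: 0.0004
grip_force: 3.3
```

```bash
python3 st.py; python3 look.py | egrep 'jawtop|padtop|holdert|anvil|top$'
```

```text
17.5 finger clamp x -108.5 z 0.1184 F along clamp x 6.66 [ 0.7  6.6 -0.3]
top
jawtop 231 [ 3.6  4.2 11.2 18.6 19.5]
padtop 149 [21.4 22.3 31.2 36.6 37.1]
holdertop 759 [ 29.3  40.2  89.8 145.9 149.4]
anviltop 420 [123.4 127.3 158.7 169.5 170.3]
jawtop 227 [ 2.3  3.  11.3 17.9 18.2]
padtop 192 [17.1 17.5 28.7 35.6 35.8]
holdertop 811 [ 17.6  35.3  89.8 140.9 143. ]
anviltop 488 [127.3 135.4 157.9 168.7 169.4]
```

Scaled: -6 mm / 600 = -0.01, -5 mm / 600 = -0.0083.

Call:
arm_command --plan '[[[-0.0033,0,0,0,0,0,1],[-0.0067,0,0,0,0,0,1],[-0.0083,0,0,0,0,0,1],[-0.01,0,0,0,0,0,1],[-0.01,0,0,0,0,0,1],[-0.01,0,0,0,0,0,1]]]'

```text
time_s: 18.2
ee_pos: [0.537, -0.0844, 0.1184]
eef_rot: [-3.142, -0.001, 1.421]
force: [1.8, 7.4, -0.9]
grip_width: 0.0007
grip_force: 3.7
```

```bash
python3 st.py; python3 look.py | egrep 'jawtop|padtop|holdert|top$'
```

```text
18.2 finger clamp x -114.3 z 0.1184 F along clamp x 7.61 [ 1.8  7.4 -0.9]
top
jawtop 230 [ 5.8  6.2 13.4 20.7 21.5]
padtop 143 [23.  24.1 31.7 36.7 37.1]
holdertop 754 [ 29.3  40.1  89.8 145.5 149.3]
jawtop 224 [ 3.8  5.2 13.4 19.8 20.5]
padtop 182 [19.  19.4 29.4 35.5 36.3]
holdertop 825 [ 19.5  35.   89.2 141.  143.1]
```

Scaled: -2 mm / 600 = -0.0033, -1 mm / 600 = -0.0017.

Call:
arm_command --plan '[[[-0.0017,0,0,0,0,0,1],[-0.0033,0,0,0,0,0,1],[-0.0033,0,0,0,0,0,1],[-0.0033,0,0,0,0,0,1],[-0.0033,0,0,0,0,0,1]]]'

```text
time_s: 18.8
ee_pos: [0.5366, -0.0864, 0.1183]
eef_rot: [-3.141, -0.001, 1.421]
force: [1.7, 5.7, -1.1]
grip_width: 0.0007
grip_force: 3.5
```

```bash
python3 st.py; python3 look.py | egrep -v 'sleeve'
python3 - <<'E'
import numpy as np,cv2
im=cv2.imread('pics/scene_last.png');cv2.imwrite('pics/s3.png',cv2.resize(im[220:400,280:460],(600,600),interpolation=cv2.INTER_CUBIC))
E
```

```text
18.8 finger clamp x -116.3 z 0.1183 F along clamp x 5.93 [ 1.7  5.7 -1.1]
top
  126 px [209. 198.] mean [0.5732 0.1581 0.0801] rng [0.565 0.15  0.075] [0.583 0.166 0.083] circ 0.574 0.1583 0.0095 [124. 117. 118.]
  129 px [227. 201.] mean [0.569  0.1332 0.08  ] rng [0.561 0.124 0.075] [0.578 0.142 0.084] circ 0.5696 0.1337 0.0093 [123. 116. 118.]
  122 px [244. 203.] mean [0.5658 0.1072 0.0802] rng [0.557 0.099 0.076] [0.575 0.115 0.083] circ 0.5659 0.1075 0.009 [126. 119. 120.]
  124 px [262. 206.] mean [0.5612 0.0821 0.0803] rng [0.553 0.074 0.076] [0.57  0.091 0.084] circ 0.5617 0.0823 0.0091 [126. 118. 120.]
jawtop 232 [ 6.1  6.6 13.8 20.9 21.8]
padtop 140 [23.2 24.5 31.7 36.7 37.1]
holdertop 744 [ 29.1  40.1  90.4 145.4 149.1]
anviltop 417 [123.2 127.2 158.6 169.4 170.8]
scene
  131 px [363. 293.] mean [0.5632 0.0811 0.0809] rng [0.553 0.072 0.075] [0.571 0.089 0.085] circ 0.5615 0.0802 0.0099 [90. 87. 87.]
  139 px [376. 305.] mean [0.5679 0.1064 0.0809] rng [0.558 0.097 0.075] [0.576 0.115 0.084] circ 0.5669 0.1058 0.0094 [91. 88. 88.]
  145 px [391. 317.] mean [0.5712 0.1325 0.0808] rng [0.562 0.123 0.075] [0.579 0.141 0.084] circ 0.5699 0.1316 0.0096 [91. 88. 87.]
  149 px [405. 329.] mean [0.5756 0.1575 0.081 ] rng [0.565 0.148 0.075] [0.584 0.166 0.085] circ 0.5745 0.1572 0.0097 [91. 88. 87.]
jawtop 228 [ 4.4  5.2 13.6 20.2 20.8]
padtop 183 [19.5 19.8 29.6 35.5 35.9]
holdertop 813 [ 19.9  35.4  90.3 141.  143.1]
anviltop 486 [126.3 134.2 157.9 168.6 169.3]
```

View pics/s3.png

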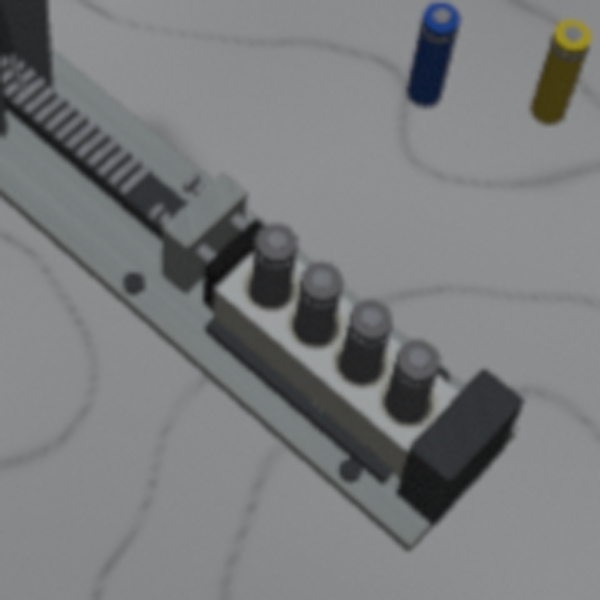

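Scaled: -2 mm / 600 = -0.0033, -1 mm / 600 = -0.0017.

Call:
arm_command --plan '[[[-0.0017,0,0,0,0,0,1],[-0.0033,0,0,0,0,0,1],[-0.0033,0,0,0,0,0,1],[-0.0033,0,0,0,0,0,1],[-0.0033,0,0,0,0,0,1],[-0.0033,0,0,0,0,0,1],[-0.0033,0,0,0,0,0,1],[-0.0033,0,0,0,0,0,1]]]'

```text
time_s: 19.7
ee_pos: [0.5364, -0.0876, 0.1183]
eef_rot: [-3.141, -0.002, 1.422]
force: [3.5, 12.6, 0.1]
grip_width: 0.0009
grip_force: 6.1
```

```bash
python3 st.py; python3 look.py | egrep 'jawtop|padtop|top$';python3 st.py; python3 look.py | egrep 'jawtop|padtop|top$'
```

```text
19.7 finger clamp x -117.6 z 0.1183 F along clamp x 12.94 [ 3.5 12.6  0.1]
top
jawtop 232 [ 6.   6.4 13.7 21.  21.7]
padtop 145 [23.1 24.4 31.7 36.7 37.2]
jawtop 228 [ 4.6  5.7 13.6 20.3 20.8]
padtop 174 [19.4 19.8 29.5 35.6 36.2]
19.8 finger clamp x -117.6 z 0.1183 F along clamp x 12.34 [ 2.4 12.1  0.2]
top
jawtop 232 [ 5.9  6.4 13.7 21.  21.7]
padtop 143 [23.2 24.4 31.7 36.6 37.2]
jawtop 229 [ 4.6  5.7 13.7 20.3 20.6]
padtop 181 [19.6 19.9 30.1 35.6 36.2]
```

All the requirements are met. The pad is about 4.3 mm in (consistent across both views and against the free gap), there is about 12 N on the trigger, the jaw is at rest, the holder is on the anvil and the cells are seated. Handing in now.

```bash
python3 -c "
from station import ctrl
print(ctrl.hand_in())"
```

```text
the job is handed in; nothing more can be done
None
```

I handed the job in with both full-size spare cells seated in the holder and the trigger still squeezed at about 12 N; the pad is about 4.3 mm in by camera, nearer a third than halfway but inside the 3–9.5 mm limits, and no verdict was returned.

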